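Feel out the empty compartment of the router-bit box and put the bit away

ROBOT

A 6-joint arm with a two-finger parallel gripper is mounted at the origin on the work surface. World frame = base frame: x ahead of the robot, y to its left, z up, the work surface at z = 0. Lengths are in m, angles in rad, forces in N, time in s.
With the tool pointing down it reaches from about 0.3 to 0.775 m from the base axis. Payload 14.6 kg.
Tool frame: the origin (TCP) lies between the finger pads; the fingertips stand 17 mm ahead of it and the grasp point (between the pads) lies 2 mm behind it (tcp_to_tips is the distance from the TCP to the fingertips, in m); z points along the fingers, x is the direction in which the jaws open and shut, and the axes are right-handed (so a half turn about z gives the same grasp; the last joint's range is limited). The gripper opens to 94 mm and grips with 3 to 60 N. Pads are 16 mm wide; open, the fingers measure 119 mm over their backs; the gripper's body (75 mm by 177 mm) begins 78 mm behind the grasp point.
Start: joints at [1.187, 0.3, 1.521, -0, 1.321, -0.067], TCP at [0.171, 0.523, 0.222] pointing down, gripper open.
Joint ranges: [-3.03, 3.03], [-0.79, 2.21], [0.23, 2.52], [-1.04, 4.18], [0, 3.07], [-2.55, 2.55]. Speed limits (rad/s): [2.22, 2.22, 2.57, 3.14, 3.14, 3.14].

INTERFACE

Orientations are given as a rotation vector (axis times angle).
In Python, from station import get_state, grab_frame, camera_params, job_done, boxes_of, silhouettes, mark_of, tcp_to_tips gives the robot as it stands.
- The arm moves only by the tool send_rows, never from a script. Its argument "deltas" is a list of rows, each a list of 3 entries, a list of its own where there are three numbers: the shift along the tool's x, y, z in m, then the turn about the tool's z in degrees, then the finger opening in m, from 0 to 0.094. A call has 1 to 20 rows; each row is the pose to reach, as a shift and turn from the pose commanded when the call began, along the tool's axes at that moment; what a row does not reach only later rows make up. A row lasts 1/8 s, in which the tool goes at most 62.5 mm and 10.7 degrees, less where a joint would pass 70% of its speed; a pose out of reach is approached as far as the arm can. A call with a gripper value outside its range is refused whole. The fingers move at their own pace and stop on an object; "force" is the grip in N (left out, the last holds). Time passes only in rows, so rows that repeat a pose let the fingers close. It gives the time, the measured TCP pose, the force and the opening at its end, in the units of the state.
- get_state(): the state, without advancing time (a new reading comes with each control period).
- grab_frame(name): name is "side" or "top" or "wrist"; returns the picture (420x560x3 uint8, red, green, blue); there is no depth.
- camera_params(name): a dict with "fx", "fy", "cx", "cy" (pixels), "D" ([k1, k2, p1, p2, k3] as OpenCV has them; the pictures are not rectified), "rvec" (rotation vector, rad) and "tvec" (3), from world to camera coordinates, as OpenCV has them. Camera axes: x right, y down, z forward; pixel columns grow to the right and rows downward; lengths in m; the calibration is good to about 2 mm. A picture is of the moment at which its call begins: read the wrist's pose just before it. camera_params takes no time and is no camera call; for the wrist camera it gives the pose at the moment of the call.
- job_done(): hands the job in, once; it reports no verdict.
Trained networks look in the newest picture that a camera, given by its name, has taken for a name from the list of things; names that differ only in an ending like _2 or _b are one class to them, and where a whole thing is asked for, a point or a joint stands for the part that bears it (a point fixed in the world has none). Each returns a list of dicts, best first, with "conf" (0 to 1); they miss things now and then, are a little off and sometimes report something else, mostly with a low value. They report only what shows in the picture. A call takes as long as a camera call.
- boxes_of(camera, label): "pixel" ([row, column] in pixels, amid what is visible of it).
- silhouettes(camera, label): "pixels" (420x560 bool, what is visible of it) and "pixel" ([row, column] in pixels, amid what is visible of it).
- mark_of(camera, label): "pixel" ([row, column] in pixels: a listed point, or the origin of a listed thing).
The state is a dict: "t": time; "joint_pos": joint angles; "joint_vel": joint speeds; "joint_efforts": joint torques, N m; "eef_pos": TCP position; "tcp_rot": TCP orientation; "wrist_force": force on the tool from outside, world axes, zero at the start; "ft_torque": the same for the moment, N m; "grip_width": finger opening in m.
Only numpy, scipy, OpenCV 4.12 (cv2) and the standard library are available. Lean on these libraries where they do the work, as an engineer would, in place of code of your own. Each camera call takes 0.05 s, during which the arm holds its last target. There are 200 camera calls.

TASK

The red-capped router-bit tube belongs in the bit box: five of its six deep black-lined compartments already hide a short tube, one is empty. Take the wooden-handled steel pin out of the drill stand, feel down the compartments with it until its tip reaches the bottom of the empty one, and put the pin back in its hole in the stand. Lower the red-capped tube, without dropping it, upright to the bottom of that empty compartment, and leave the other things on the bench where they are.

Things in the scene. Friction and masses are not known exactly. Their poses are not given: they have to be found in the camera images.
- bit_box: Router-bit box of beech, fixed to the bench, open-topped, left or right of the robot's centre line: 86 mm (its x) by 126 mm (its y), 83 mm high. Origin: centre of its underside, z up. Six square black-lined compartments, 34 mm inside, centres at x = -20 or +20 mm and y = -40, 0 or +40 mm; all walls 6 mm thick and 83 mm high.
- box_floor (a point): Centre of the box at the level of the compartments' floor, 8 mm above its underside, 75 mm below the rim. Five compartments each hold a loose short black tube, 24 to 26 mm across, top 40 to 48 mm above the box's underside; the sixth, different in each run, is empty. A rod lowered in stops on a short tube or, 32 to 40 mm deeper, on the floor.
- box_rim (a point): Centre of the box at the level of its rim, 83 mm above its underside.
- tube: Long router-bit tube standing upright on the bench: black barrel 24 mm across with a grey band, red ribbed screw cap 26 mm across over the top 34 mm; 125 mm tall in all, 80 to 170 g. Origin at the centre of its underside, z along the tube. Standing on a compartment's floor it rises 50 mm above the box's rim.
- tube_top (a point): Centre of the top face of the red cap, 125 mm above the tube's underside.
- pin: Drawbore pin standing upright, tip down, loosely in the drill stand: straight blunt steel rod 8 mm across and 105 mm long, then a brown wooden handle 22 mm across and 50 mm long (105 to 155 mm from the tip); 155 mm long in all, 60 to 105 g. Origin at the tip, z from the tip towards the handle.
- pin_tip (a point): Blunt lower end of the pin, on its axis.
- stand: Drill stand: brown wooden block fixed to the bench on the other side of the centre line from the box, 50 mm (its x) by 110 mm (its y), 50 mm high; origin at the centre of its underside. Eight short drills stand in its +y half, up to 30 mm above its top; the pin's hole is in its -y half.
- stand_hole (a point): Centre of the mouth of the pin's hole, in the stand's top face, 50 mm above the bench (x = 0, y = -32 mm in the stand's frame): round blind hole 14 mm across, 3 mm chamfer, 42 mm deep, axis upright. The pin belongs here, tip on the hole's floor, its handle then 113 to 163 mm above the bench.
- glue: Bystander: white glue bottle with a red cap and a yellow label, 44 mm across, 150 mm tall, standing. Origin at the centre of its underside.
- gauge: Bystander: wooden marking gauge lying on the bench, stem 210 mm along its x, stock 62 mm wide, about 42 mm high with its brass screw. Origin on the bench under the middle of the stem.
- offcut: Bystander: wood offcut 36 x 20 x 16 mm between the box and the stand. Origin at the centre of its underside.
- chisel: Bystander: chisel lying along its x, 285 mm long, wooden handle to -x. Origin on the bench under its ferrule.
- mallet: Bystander: mallet lying along its x, handle 24 mm across, white head 68 mm across and 110 mm long at its +x end. Origin on the bench under the handle.
- board: Bystander: beech board with dovetails, 322 x 75 x 19 mm, lying flat. Origin at the centre of the underside of its 300 mm long plain part.
- tape_measure: Bystander: yellow tape measure, 66 x 40 mm, 64 mm high. Origin at the centre of its underside.

How it is judged:
By the outcome, as a careful person would: the job done as asked, in the order asked, and still so for the second after the job is handed in, with the robot touching nothing.
It also fails if it takes over 72 s, if anything falls off the work surface, if the arm or the gripper's body presses on something with over 40 N, if the wrist force passes 120 N, or if a joint passes its speed limit or range.

## Working session

There is one attempt and no reset: what is moved stays moved. The work goes in short steps, Python scripts to look and compute and a tool call to move; the robot and the scene stay as the last step left them, time stands still between calls to the robot, and variables do not carry over. Pictures are saved under pics/ and viewed, about 8 in all and at most 12, crops included, and the job is handed in when it is done.

Besides the shell and the picture viewer there is one more tool, called in YAML: its name, and indented under it one key for each argument. send_rows: Moves the arm, as the interface text tells. Its arguments: {"type":"object","properties":{"deltas":{"type":"array","items":{"type":"array"}},"force":{"type":"number"}},"required":["deltas"]}

```bash
mkdir -p pics; ls; cat > h.py <<'E'
import numpy as np, cv2
from station import *
def ray(cam,px,P=None):
    P=P or camera_params(cam)
    K=np.array([[P['fx'],0,P['cx']],[0,P['fy'],P['cy']],[0,0,1.]])
    u=cv2.undistortPoints(np.array([[[px[1],px[0]]]],float),K,np.array(P['D'],float))[0,0]
    R=cv2.Rodrigues(np.array(P['rvec'],float))[0];t=np.array(P['tvec'],float)
    return -R.T@t, R.T@np.array([u[0],u[1],1])
def at_z(cam,px,z,P=None):
    o,d=ray(cam,px,P);return o+d*(z-o[2])/d[2]
def proj(cam,X,P=None):
    P=P or camera_params(cam)
    K=np.array([[P['fx'],0,P['cx']],[0,P['fy'],P['cy']],[0,0,1.]])
    p=cv2.projectPoints(np.array(X,float).reshape(-1,3),np.array(P['rvec'],float),np.array(P['tvec'],float),K,np.array(P['D'],float))[0][:,0]
    return p[:,::-1]
def save(cam,name):
    im=grab_frame(cam);cv2.imwrite('pics/'+name+'.png',im[:,:,::-1]);return im
E
python3 - <<'E'
from h import *
s=get_state();print(s['eef_pos'],s['tcp_rot'],s['grip_width'],tcp_to_tips)
a=save('top','t0');b=save('side','s0')
Z=dict(box_rim=.083,box_floor=.008,tube_top=.125,tube=0,stand_hole=.05,pin_tip=.008,pin=.008,stand=0,bit_box=0,glue=0,offcut=0,gauge=0,chisel=0,mallet=0,board=0,tape_measure=0)
for c in('top','side'):
  for k,z in Z.items():
    m=mark_of(c,k)[:2]
    print(c,k,[(np.round(q['pixel']),round(q['conf'],2),np.round(at_z(c,q['pixel'],z),3)) for q in m])
cv2.imwrite('pics/a.png',np.vstack([a,b])[:,:,::-1])
E
```

```text
pics
[0.17125019 0.52241172 0.22188715] [ 2.54353545e+00  1.84286592e+00 -1.51798482e-03] 0.09441022369098029 0.017
top box_rim [(array([242., 323.]), 0.98, array([ 0.506, -0.135,  0.083]))]
top box_floor [(array([240., 321.]), 0.95, array([ 0.519, -0.135,  0.008]))]
top tube_top [(array([176., 266.]), 0.7, array([0.665, 0.013, 0.125])), (array([249., 127.]), 0.37, array([0.473, 0.351, 0.125]))]
top tube [(array([187., 262.]), 0.48, array([0.661, 0.028, 0.   ]))]
top stand_hole [(array([247., 232.]), 0.76, array([0.491, 0.1  , 0.05 ]))]
top pin_tip [(array([250., 230.]), 0.61, array([0.484, 0.11 , 0.008]))]
top pin [(array([249., 126.]), 0.65, array([0.481, 0.389, 0.008])), (array([246., 231.]), 0.55, array([0.496, 0.107, 0.008]))]
top stand [(array([252., 223.]), 0.62, array([0.48 , 0.129, 0.   ]))]
top bit_box [(array([244., 321.]), 0.61, array([ 0.509, -0.135,  0.   ]))]
top glue [(array([243., 323.]), 0.73, array([ 0.511, -0.139,  0.   ])), (array([171., 200.]), 0.67, array([0.701, 0.201, 0.   ]))]
top offcut [(array([252., 221.]), 0.62, array([0.48 , 0.134, 0.   ])), (array([246
[... 1073 characters left out ...]
box [(array([224., 312.]), 0.71, array([ 0.514, -0.143,  0.   ])), (array([368., 254.]), 0.33, array([0.478, 0.39 , 0.   ]))]
side glue [(array([285., 207.]), 0.77, array([0.693, 0.206, 0.   ])), (array([366., 251.]), 0.19, array([0.486, 0.389, 0.   ]))]
side offcut [(array([253., 300.]), 0.61, array([ 0.505, -0.   ,  0.   ]))]
side gauge [(array([194., 260.]), 0.7, array([ 0.733, -0.244,  0.   ]))]
side chisel [(array([186., 327.]), 0.75, array([ 0.532, -0.366,  0.   ]))]
side mallet [(array([365., 250.]), 0.7, array([0.488, 0.388, 0.   ]))]
side board [(array([166., 329.]), 0.95, array([ 0.565, -0.508,  0.   ]))]
side tape_measure [(array([323., 178.]), 0.59, array([0.697, 0.344, 0.   ]))]
```

View pics/t0.png

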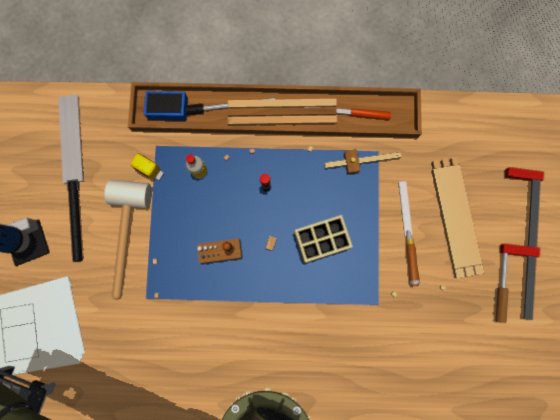

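View pics/s0.png

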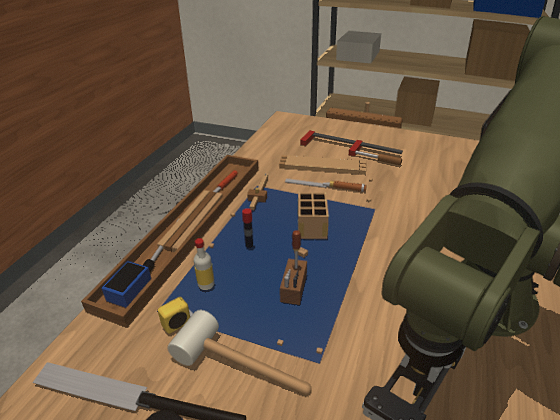

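Both views agree: the box is at about (0.507,-0.138), the stand hole near (0.488,0.102), the tube at about (0.66,0.015) and the glue at (0.70,0.20). Next I'll take a closer look with the wrist camera.

```bash
cat >> h.py <<'E'
def head(s=None):
    s=s or get_state();R=cv2.Rodrigues(np.array(s['tcp_rot']))[0];return R
def go(x,y,z,psi=None):
    """deltas from the present pose; psi = heading (deg) of tool x, mod 180"""
    s=get_state();R=head(s);d=R.T@(np.array([x,y,z])-s['eef_pos'])
    h=np.degrees(np.arctan2(R[1,0],R[0,0]))
    tw=0 if psi is None else (h-psi+90)%180-90
    print('shift',np.round(d*1000,1),'turn',round(tw,1),'head',round(h,1),'tilt',np.round(R[:,2],4),'t',s['t'])
E
python3 - <<'E'
from h import *
s=get_state();P=camera_params('wrist');R=cv2.Rodrigues(P['rvec'])[0];c=-R.T@P['tvec'];T=head(s)
print('cam in tool',T.T@(c-s['eef_pos']),'\ncam axes in tool\n',T.T@R.T, P['fx'])
go(.45,.08,.32,90)
E
```

```text
cam in tool [ 0.00132191 -0.07167776 -0.16165974] 
cam axes in tool
 [[ 9.99999698e-01 -7.76027345e-04  2.85322312e-05]
 [ 7.44039587e-04  9.68005677e-01  2.50927192e-01]
 [-2.22345725e-04 -2.50927095e-01  9.68005962e-01]] 333.68488546736097
shift [-333.8  402.7  -97.6] turn -18.2 head 71.8 tilt [-0.  0. -1.] t 1.7
```

send_rows:
  deltas:
    - [[-0.429,0.434,-0.098],-18.2,0.094]
    - [[-0.429,0.434,-0.098],-18.2,0.094]
    - [[-0.429,0.434,-0.098],-18.2,0.094]
    - [[-0.429,0.434,-0.098],-18.2,0.094]
    - [[-0.429,0.434,-0.098],-18.2,0.094]
    - [[-0.429,0.434,-0.098],-18.2,0.094]
    - [[-0.429,0.434,-0.098],-18.2,0.094]
    - [[-0.429,0.434,-0.098],-18.2,0.094]
    - [[-0.429,0.434,-0.098],-18.2,0.094]
    - [[-0.429,0.434,-0.098],-18.2,0.094]
    - [[-0.429,0.434,-0.098],-18.2,0.094]
    - [[-0.429,0.434,-0.098],-18.2,0.094]
    - [[-0.429,0.434,-0.098],-18.2,0.094]
    - [[-0.429,0.434,-0.098],-18.2,0.094]

```text
t: 3.45
eef_pos: [0.4499, -0.0193, 0.3206]
tcp_rot: [2.219, 2.224, 0.0]
wrist_force: [-1.0, 0.4, 0.1]
grip_width: 0.0941
```

```bash
python3 - <<'E'
from h import *
s=get_state();print(s['t'],s['eef_pos'],np.abs(s['joint_vel']).max())
im=save('wrist','w0');P=camera_params('wrist')
for k,z in dict(box_rim=.083,box_floor=.008,tube_top=.125,stand_hole=.05,stand=0,bit_box=0,offcut=0).items():
    print(k,[(np.round(q['pixel']),round(q['conf'],2),np.round(at_z('wrist',q['pixel'],z,P),4)) for q in mark_of('wrist',k)[:2]])
for k in('pin','bit_box','stand'):
  q=silhouettes('wrist',k)[0];print(k,q['conf'],q['pixels'].sum(),cv2.minAreaRect(np.argwhere(q['pixels'])[:,::-1].astype(np.float32)))
E
```

```text
3.45 [ 0.4498518  -0.01934506  0.32056172] 0.005133158613331802
box_rim []
box_floor [(array([221., 197.]), 0.93, array([ 0.5195, -0.1344,  0.008 ]))]
tube_top [(array([355., 304.]), 0.58, array([0.6609, 0.0189, 0.125 ]))]
stand_hole [(array([209., 364.]), 0.96, array([0.4903, 0.1017, 0.05  ]))]
stand [(array([194., 378.]), 0.75, array([0.4795, 0.1349, 0.    ])), (array([223., 198.]), 0.61, array([ 0.5257, -0.1356,  0.    ]))]
bit_box [(array([218., 200.]), 0.62, array([ 0.5181, -0.1319,  0.    ]))]
offcut [(array([213., 288.]), 0.91, array([0.5099, 0.0011, 0.    ])), (array([303., 294.]), 0.66, array([0.6606, 0.0127, 0.    ]))]
pin 0.66 716 ((379.3538513183594, 221.33079528808594), (51.483299255371094, 20.610862731933594), 37.87498474121094)Traceback (most recent call last):
  File "<stdin>", line 7, in <module>
IndexError: list index out of range
```

View pics/w0.png

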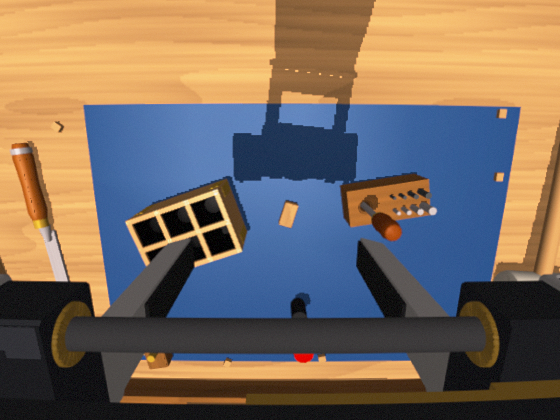

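The wrist view shows the box's rim corners at about (222,127), (180,228) and (250,245). The pin handle's top is near (231,393) and the tube is hidden behind the gripper. I'll enlarge both parts to get exact pixels.

```bash
python3 - <<'E'
from h import *
im=cv2.imread('pics/w0.png')
a=cv2.resize(im[170:290,115:255],None,fx=4,fy=4,interpolation=3)
b=cv2.resize(im[170:250,335:445],None,fx=4,fy=4,interpolation=3)
c=np.zeros((480,560+0,3),np.uint8);c[:480,:560]=a
cv2.imwrite('pics/c0.png',c)
P=camera_params('wrist')
for n,px in dict(handle=(231,393),hcollar=(204,368)).items(): print(n,[at_z('wrist',px,z,P).round(4) for z in(.163,.05)])
# gamma-brightened interior
g=(255*(im[170:290,115:255]/255.)**.35).astype(np.uint8)
d=np.zeros((600,800,3),np.uint8);d[:360,:420]=cv2.resize(g,None,fx=3,fy=3,interpolation=3);d[:240,425:755]=cv2.resize(b,(330,240));d[360:600,:280]=0
cv2.imwrite('pics/c1.png',np.vstack([np.hstack([cv2.resize(a,(420,360)),np.zeros((360,380,3),np.uint8)])[:0],d[:360]]))
E
```

```text
handle [array([0.4842, 0.1001, 0.163 ]), array([0.5215, 0.1424, 0.05  ])]
hcollar [array([0.4561, 0.0726, 0.163 ]), array([0.4835, 0.1051, 0.05  ])]
```

View pics/c1.png

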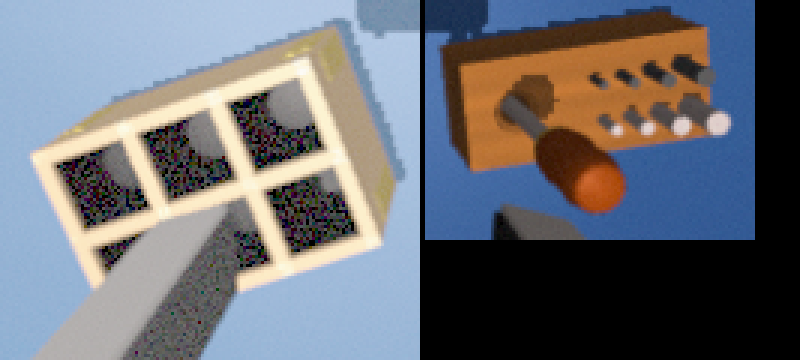

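The pin stands nearly upright, with its handle top above the hole. The compartments' insides are pure black, so they'll have to be felt. The rim corners are (221,125.7), (190,218.3) and (250,242.3).

```bash
python3 - <<'E'
from h import *
P=camera_params('wrist')
c=[at_z('wrist',p,.083,P) for p in((221,125.7),(190,218.3),(250,242.3))]
print(np.round(c,4),np.linalg.norm(c[0]-c[1]),np.linalg.norm(c[1]-c[2]),(c[0]+c[2])/2)
e=c[1]-c[0];f=c[2]-c[1];print(np.degrees(np.arctan2(e[1],e[0])),np.degrees(np.arctan2(f[1],f[0])))
go(.4865,.1005,.26,90)
E
```

```text
[[ 0.4975 -0.2072  0.083 ]
 [ 0.458  -0.0883  0.083 ]
 [ 0.536  -0.061   0.083 ]] 0.12527317275290886 0.0826758631717549 [ 0.51675612 -0.13409445  0.083     ]
108.39800196795831 19.32728661455372
shift [120.7  36.5  60.4] turn 0.0 head 90.0 tilt [ 0.  0. -1.] t 3.95
```

send_rows:
  deltas:
    - [[0.121,0.037,0.0],0,0.094]
    - [[0.121,0.037,0.06],0,0.094]
    - [[0.121,0.037,0.06],0,0.094]
    - [[0.121,0.037,0.06],0,0.094]
    - [[0.121,0.037,0.06],0,0.094]
    - [[0.121,0.037,0.1],0,0.094]
    - [[0.121,0.037,0.14],0,0.094]
    - [[0.121,0.037,0.165],0,0.06]
    - [[0.121,0.037,0.187],0,0.05]
    - [[0.121,0.037,0.187],0,0.04]
    - [[0.121,0.037,0.187],0,0.03]
    - [[0.121,0.037,0.187],0,0.01]
    - [[0.121,0.037,0.187],0,0.01]
    - [[0.121,0.037,0.187],0,0.01]
    - [[0.121,0.037,0.187],0,0.01]
  force: 25

```text
t: 5.82
eef_pos: [0.487, 0.1008, 0.1336]
tcp_rot: [2.22, 2.222, 0.0]
wrist_force: [-0.3, -0.5, 1.4]
grip_width: 0.0218
```

```bash
python3 - <<'E'
from h import *
s=get_state();print(s['t'],s['eef_pos'],s['wrist_force'],s['ft_torque'],s['grip_width'])
im=save('wrist','w1');b=save('side','s1')
cv2.imwrite('pics/c2.png',np.hstack([im[100:400,150:450],cv2.resize(b[200:320,240:360],(300,300))])[:,:,::-1])
E
```

```text
5.825 [0.48702971 0.10080982 0.13356055] [-0.32428611 -0.54460026  1.41570428] [-0.07107876 -0.00128005  0.02278064] 0.02175706020470107
```

View pics/c2.png

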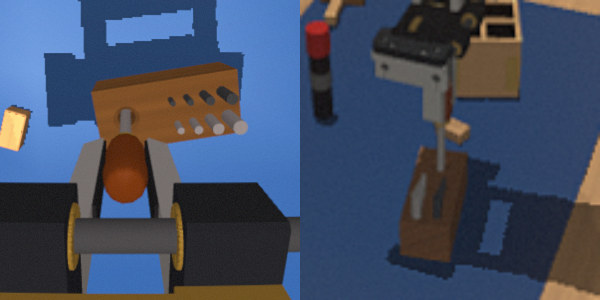

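send_rows:
  deltas:
    - [[0,0,-0.02],0,0.01]
    - [[0,0,-0.06],0,0.01]
    - [[0,0,-0.1],0,0.01]
    - [[-0.05,-0.02,-0.126],0,0.01]
    - [[-0.1,-0.045,-0.126],0,0.01]
    - [[-0.161,-0.067,-0.126],0,0.01]
    - [[-0.161,-0.067,-0.126],0,0.01]
    - [[-0.161,-0.067,-0.126],0,0.01]
    - [[-0.161,-0.067,-0.126],0,0.01]

```text
t: 7.05
eef_pos: [0.4205, -0.0593, 0.2593]
tcp_rot: [-2.219, -2.224, 0.0]
wrist_force: [-0.6, 1.2, -0.5]
grip_width: 0.0219
```

```bash
python3 - <<'E'
from h import *
s=get_state();print(s['t'],s['eef_pos'],s['wrist_force'],s['ft_torque'],s['grip_width'])
im=save('wrist','w2');P=camera_params('wrist')
for k,z in dict(box_rim=.083,box_floor=.008,pin_tip=s['eef_pos'][2]-.1256,stand_hole=.05,tube_top=.125).items():
    print(k,[(np.round(q['pixel'],1),round(q['conf'],2),np.round(at_z('wrist',q['pixel'],z,P),4)) for q in mark_of('wrist',k)[:2]])
print('pred tip px',proj('wrist',s['eef_pos']-[0,0,.1256],P), 'pred corner px',[proj('wrist',[.5175,-.134,.083]+np.array([np.cos(a)*x-np.sin(a)*y,np.sin(a)*x+np.cos(a)*y,0]),P).round(1).tolist() for a in[np.radians(18.8)] for x in(-.043,.043) for y in(-.063,.063)])
cv2.imwrite('pics/c3.png',cv2.resize(im[120:420,0:400],(800,600),interpolation=3)[:,:,::-1])
E
```

```text
7.05 [ 0.420472   -0.05926968  0.25932111] [-0.64217523  1.20454558 -0.54656718] [-0.0453188   0.00874371  0.0065085 ] 0.021877518453289037
box_rim [(array([281. , 204.3]), 0.66, array([ 0.5193, -0.1367,  0.083 ]))]
box_floor [(array([255.8, 216.1]), 0.92, array([ 0.5202, -0.1363,  0.008 ]))]
pin_tip [(array([203.7, 271.4]), 0.92, array([ 0.4185, -0.0614,  0.1337]))]
stand_hole [(array([242.7, 408.3]), 0.69, array([0.486 , 0.1004, 0.05  ]))]
tube_top []
pred tip px [[205.89439496 273.80713052]] pred corner px [[[262.1, 139.3]], [[227.3, 246.7]], [[326.9, 170.4]], [[296.3, 272.7]]]
```

View pics/c3.png

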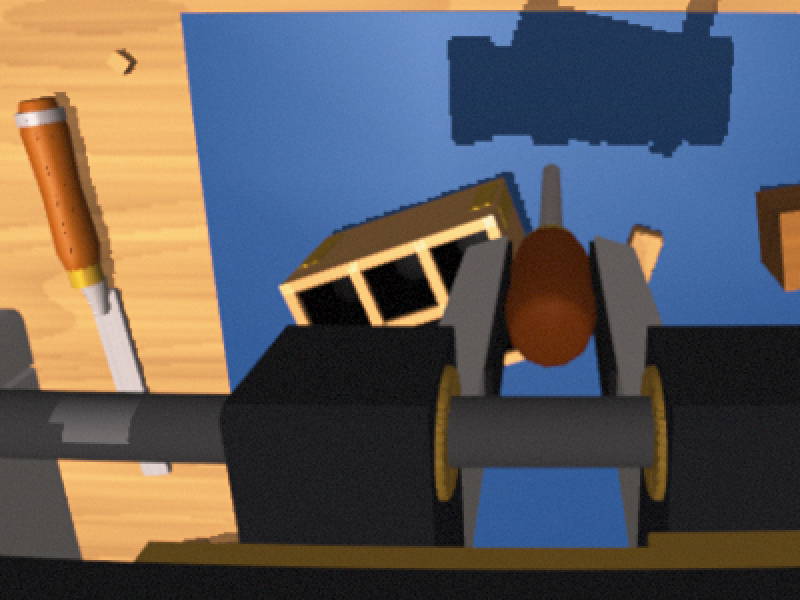

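The pin is held upright, its tip within 2-3 mm of the prediction. The predicted rim corners match the picture within 2 px. Now I'll probe the compartments, starting with the nearest (A: local x-, y+).

send_rows:
  deltas:
    - [[-0.042,0.067,0],0,0.01]
    - [[-0.042,0.067,0],0,0.01]
    - [[-0.042,0.067,0],0,0.01]
    - [[-0.042,0.067,0.04],0,0.01]
    - [[-0.042,0.067,0.07],0,0.01]
    - [[-0.042,0.067,0.084],0,0.01]
    - [[-0.042,0.067,0.087],0,0.01]
    - [[-0.042,0.067,0.09],0,0.01]
    - [[-0.042,0.067,0.09],0,0.01]

```text
t: 8.48
eef_pos: [0.4874, -0.1022, 0.1701]
tcp_rot: [2.22, 2.222, 0.001]
wrist_force: [0.6, 0.5, -1.3]
grip_width: 0.0215
```

send_rows:
  deltas:
    - [[0,0,0.003],0,0.01]
    - [[0,0,0.006],0,0.01]
    - [[0,0,0.008],0,0.01]
    - [[0,0,0.008],0,0.01]

```text
t: 8.98
eef_pos: [0.4896, -0.1025, 0.1653]
tcp_rot: [2.216, 2.217, 0.008]
wrist_force: [-0.3, 3.3, 30.4]
grip_width: 0.0213
```

A is occupied (30 N at tip height of about 40 mm). Next is B.

send_rows:
  deltas:
    - [[0,0,-0.03],0,0.01]
    - [[0,0,-0.062],0,0.01]
    - [[-0.038,0.013,-0.062],0,0.01]
    - [[-0.038,0.013,-0.062],0,0.01]
    - [[-0.038,0.013,-0.03],0,0.01]
    - [[-0.038,0.013,-0.014],0,0.01]
    - [[-0.038,0.013,-0.01],0,0.01]
    - [[-0.038,0.013,-0.007],0,0.01]
    - [[-0.038,0.013,-0.007],0,0.01]

```text
t: 10.1
eef_pos: [0.5004, -0.1402, 0.169]
tcp_rot: [2.22, 2.222, 0.0]
wrist_force: [-0.7, 0.1, -1.5]
grip_width: 0.0216
```

send_rows:
  deltas:
    - [[0,0,0.003],0,0.01]
    - [[0,0,0.006],0,0.01]
    - [[0,0,0.008],0,0.01]
    - [[0,0,0.008],0,0.01]

```text
t: 10.6
eef_pos: [0.5028, -0.1406, 0.1649]
tcp_rot: [2.215, 2.217, 0.008]
wrist_force: [0.9, 2.5, 30.2]
grip_width: 0.0212
```

send_rows:
  deltas:
    - [[0,0,-0.03],0,0.01]
    - [[0,0,-0.062],0,0.01]
    - [[-0.038,0.013,-0.062],0,0.01]
    - [[-0.038,0.013,-0.062],0,0.01]
    - [[-0.038,0.013,-0.03],0,0.01]
    - [[-0.038,0.013,-0.014],0,0.01]
    - [[-0.038,0.013,-0.01],0,0.01]
    - [[-0.038,0.013,-0.006],0,0.01]
    - [[-0.038,0.013,-0.006],0,0.01]

```text
t: 11.72
eef_pos: [0.5143, -0.1781, 0.1689]
tcp_rot: [2.218, 2.22, 0.003]
wrist_force: [-1.1, 1.7, 9.8]
grip_width: 0.0219
```

C is occupied as well. Next is F (x+, y-).

send_rows:
  deltas:
    - [[0,0,-0.03],0,0.01]
    - [[0,0,-0.056],0,0.01]
    - [[0.013,0.038,-0.056],0,0.01]
    - [[0.013,0.038,-0.056],0,0.01]
    - [[0.013,0.038,-0.03],0,0.01]
    - [[0.013,0.038,-0.008],0,0.01]
    - [[0.013,0.038,-0.003],0,0.01]
    - [[0.013,0.038,0],0,0.01]
    - [[0.013,0.038,0],0,0.01]

```text
t: 12.85
eef_pos: [0.5515, -0.1653, 0.1674]
tcp_rot: [2.22, 2.222, 0.001]
wrist_force: [-0.2, -1.0, -0.5]
grip_width: 0.0215
```

send_rows:
  deltas:
    - [[0,0,0.003],0,0.01]
    - [[0,0,0.006],0,0.01]
    - [[0,0,0.008],0,0.01]
    - [[0,0,0.008],0,0.01]

```text
t: 13.35
eef_pos: [0.5539, -0.1657, 0.1638]
tcp_rot: [2.214, 2.216, 0.008]
wrist_force: [0.5, 2.7, 30.5]
grip_width: 0.0218
```

F is occupied. Next is E.

send_rows:
  deltas:
    - [[0,0,-0.03],0,0.01]
    - [[0,0,-0.064],0,0.01]
    - [[0.038,-0.013,-0.064],0,0.01]
    - [[0.038,-0.013,-0.064],0,0.01]
    - [[0.038,-0.013,-0.035],0,0.01]
    - [[0.038,-0.013,-0.012],0,0.01]
    - [[0.038,-0.013,-0.007],0,0.01]
    - [[0.038,-0.013,-0.004],0,0.01]
    - [[0.038,-0.013,-0.004],0,0.01]

```text
t: 14.48
eef_pos: [0.5385, -0.1274, 0.1631]
tcp_rot: [2.22, 2.222, 0.001]
wrist_force: [0.8, -0.3, -0.8]
grip_width: 0.0213
```

send_rows:
  deltas:
    - [[0,0,0.003],0,0.01]
    - [[0,0,0.006],0,0.01]
    - [[0,0,0.008],0,0.01]
    - [[0,0,0.008],0,0.01]

```text
t: 14.98
eef_pos: [0.5396, -0.1274, 0.1571]
tcp_rot: [2.217, 2.219, 0.004]
wrist_force: [0.1, 1.5, 19.8]
grip_width: 0.0217
```

E is occupied too, and the pin has crept up in the grip. I'll move above D and check where the tip is.

send_rows:
  deltas:
    - [[0,0,-0.03],0,0.01]
    - [[0,0,-0.066],0,0.01]
    - [[0.038,-0.013,-0.072],0,0.01]
    - [[0.038,-0.013,-0.072],0,0.01]
    - [[0.038,-0.013,-0.072],0,0.01]

```text
t: 15.6
eef_pos: [0.5252, -0.0893, 0.2264]
tcp_rot: [2.22, 2.223, -0.0]
wrist_force: [0.5, -0.1, -0.3]
grip_width: 0.0216
```

```bash
python3 - <<'E'
from h import *
s=get_state();print(s['t'],s['eef_pos'],s['wrist_force'],s['grip_width'])
P=camera_params('wrist');im=save('wrist','w3');b=save('side','s3')
e=s['eef_pos']
for c in('wrist','side'):
  print(c,[(np.round(q['pixel'],1),round(q['conf'],2)) for q in mark_of(c,'pin_tip')[:2]],{z:proj(c,e-[.002,.001,z],P if c=='wrist' else None).round(1).tolist() for z in(.1256,.115,.105)})
cv2.imwrite('pics/c4.png',np.hstack([im[120:420,100:400],cv2.resize(b[130:250,260:380],(300,300))])[:,:,::-1])
E
```

```text
15.6 [ 0.52524411 -0.08933529  0.22636411] [ 0.54547183 -0.14392432 -0.32247795] 0.021610747324238858
wrist [(array([190.2, 272.3]), 0.95)] {0.1256: [[203.6, 272.8]], 0.115: [[206.6, 272.7]], 0.105: [[209.5, 272.6]]}
side [(array([205.4, 310.3]), 0.64)] {0.1256: [[205.6, 304.9]], 0.115: [[202.6, 305.0]], 0.105: [[199.7, 305.0]]}
```

View pics/c4.png

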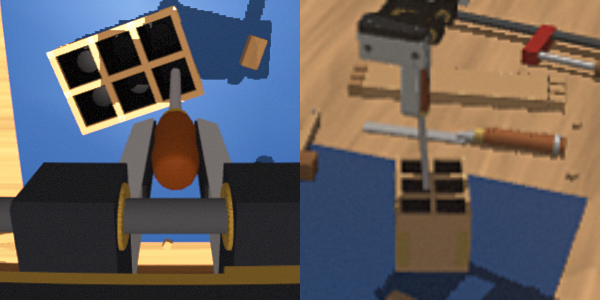

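The wrist view shows the tip at row 190 where an upright pin would put it at 204, so the pin has swung about the jaw axis. I'll triangulate the tip.

```bash
python3 - <<'E'
from h import *
o1,d1=ray('wrist',(190.2,272.3));
for px in((205.4,310.3),(206,309)):
  o2,d2=ray('side',px)
  d1/=np.linalg.norm(d1);d2/=np.linalg.norm(d2)
  A=np.stack([d1,-d2],1);t=np.linalg.lstsq(A,o2-o1,rcond=None)[0]
  p,q=o1+t[0]*d1,o2+t[1]*d2;print(p,q,(p+q)/2-get_state()['eef_pos'])
E
```

```text
[ 0.51007708 -0.090973    0.10521133] [ 0.50739527 -0.09138953  0.10468252] [-0.01644831 -0.00150217 -0.1210983 ]
[ 0.510727   -0.0909997   0.10193638] [ 0.5110812  -0.09094351  0.10200621] [-0.01428039 -0.00129251 -0.12407393]
```

send_rows:
  deltas:
    - [[0.001,0.01,0],0,0.01]
    - [[0.001,0.01,0],0,0.01]
    - [[0.001,0.01,0.03],0,0.01]
    - [[0.001,0.01,0.053],0,0.01]
    - [[0.001,0.01,0.056],0,0.01]
    - [[0.001,0.01,0.06],0,0.01]
    - [[0.001,0.01,0.06],0,0.01]

```text
t: 16.68
eef_pos: [0.5354, -0.0882, 0.167]
tcp_rot: [2.22, 2.222, 0.001]
wrist_force: [-0.5, -0.0, -0.3]
grip_width: 0.0216
```

send_rows:
  deltas:
    - [[0,0,0.003],0,0.01]
    - [[0,0,0.006],0,0.01]
    - [[0,0,0.008],0,0.01]
    - [[0,0,0.008],0,0.01]

```text
t: 17.18
eef_pos: [0.5351, -0.0882, 0.1583]
tcp_rot: [-2.22, -2.222, 0.0]
wrist_force: [-0.1, -0.1, -1.5]
grip_width: 0.0217
```

send_rows:
  deltas:
    - [[0,0,0.006],0,0.01]
    - [[0,0,0.012],0,0.01]
    - [[0,0,0.018],0,0.01]
    - [[0,0,0.018],0,0.01]

```text
t: 17.68
eef_pos: [0.5349, -0.0881, 0.1398]
tcp_rot: [-2.22, -2.222, 0.001]
wrist_force: [-0.5, 0.0, 0.2]
grip_width: 0.0218
```

send_rows:
  deltas:
    - [[0,0,0.003],0,0.01]
    - [[0,0,0.006],0,0.01]
    - [[0,0,0.008],0,0.01]
    - [[0,0,0.008],0,0.01]

```text
t: 18.18
eef_pos: [0.5351, -0.0882, 0.1323]
tcp_rot: [-2.22, -2.222, 0.0]
wrist_force: [-0.6, -0.9, -0.8]
grip_width: 0.0213
```

send_rows:
  deltas:
    - [[0,0,0.002],0,0.01]
    - [[0,0,0.003],0,0.01]
    - [[0,0,0.003],0,0.01]

```text
t: 18.55
eef_pos: [0.5351, -0.0881, 0.1294]
tcp_rot: [-2.22, -2.222, 0.0]
wrist_force: [-0.1, -0.1, -0.5]
grip_width: 0.0219
```

send_rows:
  deltas:
    - [[0,0,0.001],0,0.01]
    - [[0,0,0.002],0,0.01]
    - [[0,0,0.003],0,0.01]
    - [[0,0,0.003],0,0.01]

```text
t: 19.05
eef_pos: [0.5351, -0.0881, 0.1264]
tcp_rot: [-2.22, -2.222, 0.0]
wrist_force: [1.0, 0.0, -0.7]
grip_width: 0.0216
```

send_rows:
  deltas:
    - [[0,0,0.001],0,0.01]
    - [[0,0,0.002],0,0.01]
    - [[0,0,0.003],0,0.01]
    - [[0,0,0.003],0,0.01]

```text
t: 19.55
eef_pos: [0.536, -0.0883, 0.1252]
tcp_rot: [2.219, 2.221, 0.003]
wrist_force: [-1.9, 1.3, 15.4]
grip_width: 0.0217
```

The floor of D is reached at TCP 0.125. That is about 33 mm deeper than the last contact in E with the same slip, so D is the empty compartment. I'll lift slightly and press the tip lightly against the compartment's wall to straighten the pin.

send_rows:
  deltas:
    - [[0,0,-0.004],0,0.01]
    - [[0,0,-0.007],0,0.01]
    - [[0,-0.006,-0.007],0,0.01]
    - [[0,-0.011,-0.007],0,0.01]
    - [[0,-0.015,-0.007],0,0.01]
    - [[0,-0.019,-0.007],0,0.01]
    - [[0,-0.023,-0.007],0,0.01]
    - [[0,-0.023,-0.007],0,0.01]

```text
t: 20.55
eef_pos: [0.5121, -0.0881, 0.1307]
tcp_rot: [2.22, 2.222, 0.001]
wrist_force: [3.3, 1.8, 1.5]
grip_width: 0.0217
```

send_rows:
  deltas:
    - [[0,-0.003,0],0,0.01]
    - [[0,-0.003,0],0,0.01]
    - [[0,0.004,0],0,0.01]
    - [[0,0.004,-0.04],0,0.01]
    - [[0,0.004,-0.095],0,0.01]
    - [[0,0.004,-0.12],0,0.01]
    - [[0,0.004,-0.12],0,0.01]

```text
t: 21.42
eef_pos: [0.5165, -0.0883, 0.2513]
tcp_rot: [2.22, 2.221, 0.001]
wrist_force: [0.1, -0.2, -1.3]
grip_width: 0.0219
```

```bash
python3 - <<'E'
from h import *
s=get_state();e=s['eef_pos'];print(s['t'],e,s['wrist_force'],s['grip_width'])
P=camera_params('wrist');im=save('wrist','w4');b=save('side','s4')
m={c:mark_of(c,'pin_tip')[:1] for c in('wrist','side')}
for c in m: print(c,[(np.round(q['pixel'],1),round(q['conf'],2)) for q in m[c]],proj(c,e-[0,0,.117],P if c=='wrist' else None).round(1))
print('tip at z-.117:',at_z('wrist',m['wrist'][0]['pixel'],e[2]-.117,P)-e)
go(.487,.1008,.25,90)
E
```

```text
21.425 [ 0.51651704 -0.08834294  0.25133255] [ 0.11519876 -0.22725538 -1.28047382] 0.021872293852089036
wrist [(array([203.8, 272.7]), 0.59)] [[208.1 273.9]]
side [(array([198.7, 306.3]), 0.5)] [[196.7 307.2]]
tip at z-.117: [-0.00377232 -0.00104756 -0.117     ]
shift [188.9 -28.5  -1.1] turn 0.0 head 90.0 tilt [-3.e-03  6.e-04 -1.e+00] t 21.625
```

The pin is straight again (tip offset under 4 mm). Now I'll take it back to its hole.

send_rows:
  deltas:
    - [[0.06,-0.01,0],0,0.01]
    - [[0.12,-0.02,0],0,0.01]
    - [[0.18,-0.027,0],0,0.01]
    - [[0.189,-0.027,0],0,0.01]
    - [[0.189,-0.027,0],0,0.01]
    - [[0.189,-0.027,0.04],0,0.01]
    - [[0.189,-0.027,0.07],0,0.01]
    - [[0.189,-0.027,0.07],0,0.01]
    - [[0.189,-0.027,0.07],0,0.01]

```text
t: 22.75
eef_pos: [0.4896, 0.1, 0.1815]
tcp_rot: [2.221, 2.221, 0.001]
wrist_force: [0.3, -0.8, -0.9]
grip_width: 0.0215
```

```bash
python3 - <<'E'
from h import *
s=get_state();e=s['eef_pos'];print(s['t'],e,s['wrist_force'])
P=camera_params('wrist');im=save('wrist','w5')
for k,z in dict(pin_tip=e[2]-.117,stand_hole=.05).items(): print(k,[(np.round(q['pixel'],1),round(q['conf'],2),np.round(at_z('wrist',q['pixel'],z,P),4)) for q in mark_of('wrist',k)[:2]])
cv2.imwrite('pics/c5.png',cv2.resize(im[150:250,200:350],None,fx=4,fy=4,interpolation=3)[:,:,::-1])
E
```

```text
22.75 [0.48961891 0.10001261 0.18154312] [ 0.29963443 -0.80989637 -0.94982654]
pin_tip [(array([206. , 274.2]), 0.88, array([0.4878, 0.1004, 0.0645])), (array([221.9,  54.3]), 0.65, array([ 0.5021, -0.0955,  0.0645]))]
stand_hole [(array([200.5, 274.9]), 0.56, array([0.4863, 0.101 , 0.05  ]))]
```

View pics/c5.png

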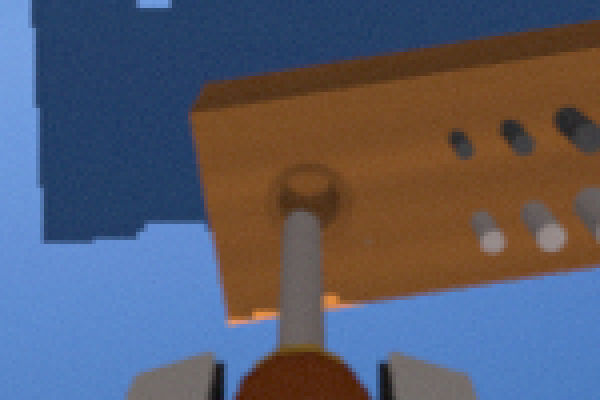

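The tip is at about (204,275.5) and the hole's centre at about (198,277). The tip needs to move about 2 mm towards -x and 1 mm towards +y.

send_rows:
  deltas:
    - [[0.001,-0.002,0],0,0.01]
    - [[0.001,-0.002,0.008],0,0.01]
    - [[0.001,-0.002,0.014],0,0.01]
    - [[0.001,-0.002,0.018],0,0.01]
    - [[0.001,-0.002,0.022],0,0.01]
    - [[0.001,-0.002,0.022],0,0.01]

```text
t: 23.65
eef_pos: [0.4869, 0.1018, 0.1581]
tcp_rot: [-2.22, -2.222, 0.001]
wrist_force: [-0.1, -0.6, -1.1]
grip_width: 0.022
```

send_rows:
  deltas:
    - [[0,0,0.006],0,0.01]
    - [[0,0,0.012],0,0.01]
    - [[0,0,0.018],0,0.01]
    - [[0,0,0.024],0,0.01]
    - [[0,0,0.029],0,0.01]
    - [[0,0,0.029],0,0.01]

```text
t: 24.4
eef_pos: [0.4868, 0.1018, 0.1291]
tcp_rot: [-2.22, -2.222, 0.001]
wrist_force: [0.5, -0.4, -0.8]
grip_width: 0.0218
```

send_rows:
  deltas:
    - [[0,0,0.002],0,0.01]
    - [[0,0,0.004],0,0.01]
    - [[0,0,0.004],0,0.01]
    - [[0,0,0.004],0,0.025]
    - [[0,0,0.004],0,0.03]
    - [[0,0,0.004],0,0.04]
    - [[0,0,0.004],0,0.06]
    - [[0,0,0.004],0,0.094]
    - [[0,0,0.004],0,0.094]
    - [[0,0,0.004],0,0.094]
    - [[0,0,-0.04],0,0.094]
    - [[0,0,-0.09],0,0.094]
    - [[0,0,-0.14],0,0.094]
    - [[0,0,-0.14],0,0.094]

```text
t: 26.15
eef_pos: [0.488, 0.102, 0.2729]
tcp_rot: [2.218, 2.22, 0.008]
wrist_force: [0.2, 0.8, -0.3]
grip_width: 0.0938
```

```bash
python3 - <<'E'
from h import *
s=get_state();e=s['eef_pos'];print(s['t'],e,s['wrist_force'])
P=camera_params('wrist');im=save('wrist','w6');b=save('side','s6');
cv2.imwrite('pics/c6.png',np.hstack([cv2.resize(im[150:300,180:380],None,fx=2,fy=2),cv2.resize(b[180:305,230:355],(300,300))])[:,:,::-1])
for c in('side','top'):
  if c=='top': grab_frame(c)
  for k,z in dict(tube_top=.125,tube=0).items(): print(c,k,[(np.round(q['pixel'],1),round(q['conf'],2),np.round(at_z(c,q['pixel'],z),4)) for q in mark_of(c,k)[:2]])
go(.58,.016,.27,90)
E
```

```text
26.15 [0.48801412 0.10195126 0.27292993] [ 0.1870577   0.77647553 -0.34548939]
side tube_top [(array([210.2, 251. ]), 0.62, array([0.6449, 0.0136, 0.125 ]))]
side tube [(array([244. , 249.4]), 0.73, array([0.6575, 0.0129, 0.    ])), (array([166. , 326.4]), 0.53, array([ 0.5721, -0.5033,  0.    ]))]
top tube_top [(array([176.2, 264.1]), 0.69, array([0.6642, 0.0182, 0.125 ]))]
top tube [(array([187.8, 261.9]), 0.57, array([0.6578, 0.0293, 0.    ]))]
shift [-85.8  93.2  -1.7] turn 0.0 head 90.0 tilt [-1.8e-03 -2.0e-04 -1.0e+00] t 26.5
```

View pics/c6.png

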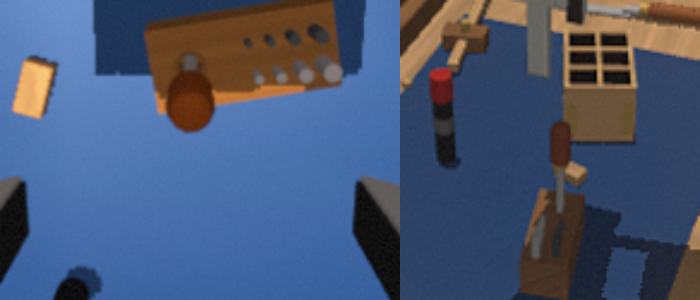

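The pin stands in its hole again, with the drills and offcut unmoved. Now for the tube.

send_rows:
  deltas:
    - [[-0.04,0.03,0],0,0.094]
    - [[-0.086,0.067,0],0,0.094]
    - [[-0.086,0.067,0],0,0.094]
    - [[-0.086,0.067,0],0,0.094]
    - [[-0.086,0.067,0],0,0.094]

```text
t: 27.12
eef_pos: [0.5536, 0.0167, 0.2695]
tcp_rot: [-2.219, -2.224, -0.0]
wrist_force: [-0.0, -0.1, -0.5]
grip_width: 0.0939
```

```bash
python3 - <<'E'
from h import *
s=get_state();e=s['eef_pos'];print(s['t'],e)
P=camera_params('wrist');im=save('wrist','w7')
cv2.imwrite('pics/c7.png',im[150:420,180:400,::-1])
for k,z in dict(tube_top=.125,tube=0).items(): print(k,[(np.round(q['pixel'],1),round(q['conf'],2),np.round(at_z('wrist',q['pixel'],z,P),4)) for q in mark_of('wrist',k)[:2]])
hsv=cv2.cvtColor(im,cv2.COLOR_RGB2HSV);m=((hsv[...,0]<6)|(hsv[...,0]>174))&(hsv[...,1]>170)&(hsv[...,2]>60)
n,l,st,c=cv2.connectedComponentsWithStats(m.astype(np.uint8));
for i in np.argsort(-st[1:,4])[:3]+1: print(st[i],c[i],at_z('wrist',c[i][::-1],.118,P))
go(.661,.017,.21,90)
E
```

```text
27.125 [0.55360021 0.01674241 0.2695293 ]
tube_top [(array([301.5, 274.5]), 0.79, array([0.6594, 0.0174, 0.125 ]))]
tube [(array([258.2, 273.9]), 0.63, array([ 0.6643,  0.0164, -0.    ]))]
[263 277  25  36 715] [275.07552448 294.82517483] [0.65560454 0.01798394 0.118     ]
[124 394   2   1   2] [124.5 394. ] [ 0.7862974  -0.15746565  0.118     ]
shift [  0.3 107.2  59.8] turn 0.1 head 90.1 tilt [ 4.e-04 -0.e+00 -1.e+00] t 27.275
```

View pics/c7.png

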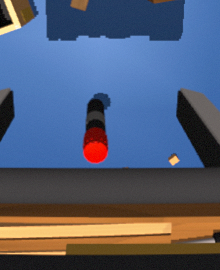

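send_rows:
  deltas:
    - [[0,0.06,0],0,0.094]
    - [[0,0.107,0],0,0.094]
    - [[0,0.107,0],0,0.094]
    - [[0,0.107,0.05],0,0.094]
    - [[0,0.107,0.1],0,0.094]
    - [[0,0.107,0.14],0,0.094]
    - [[0,0.107,0.1695],0,0.06]
    - [[0,0.107,0.1695],0,0.04]
    - [[0,0.107,0.1695],0,0.03]
    - [[0,0.107,0.1695],0,0.015]
    - [[0,0.107,0.1695],0,0.015]
    - [[0,0.107,0.1695],0,0.015]
    - [[0,0.107,0.1695],0,0.015]
  force: 35

```text
t: 28.9
eef_pos: [0.6611, 0.0159, 0.1001]
tcp_rot: [2.22, 2.222, 0.0]
wrist_force: [0.0, 0.2, 0.1]
grip_width: 0.0273
```

send_rows:
  deltas:
    - [[0,0,-0.03],0,0.015]
    - [[0,0,-0.08],0,0.015]
    - [[0,0,-0.125],0,0.015]
    - [[-0.04,-0.05,-0.125],0,0.015]
    - [[-0.075,-0.1,-0.125],0,0.015]
    - [[-0.106,-0.137,-0.125],0,0.015]
    - [[-0.106,-0.137,-0.125],0,0.015]
    - [[-0.106,-0.137,-0.125],0,0.015]
    - [[-0.106,-0.137,-0.125],0,0.015]

```text
t: 30.02
eef_pos: [0.5248, -0.0895, 0.2247]
tcp_rot: [-2.219, -2.223, 0.0]
wrist_force: [0.5, -0.0, -1.4]
grip_width: 0.0252
```

```bash
python3 - <<'E'
from h import *
s=get_state();e=s['eef_pos'];print(s['t'],e,s['wrist_force'],s['grip_width'])
P=camera_params('wrist');im=save('wrist','w8')
for k,z in dict(tube=e[2]-.1,box_rim=.083,box_floor=.008).items(): print(k,[(np.round(q['pixel'],1),round(q['conf'],2),np.round(at_z('wrist',q['pixel'],z,P),4)) for q in mark_of('wrist',k)[:2]])
a=np.radians(18.8)
cor=[proj('wrist',[.5175,-.134,.083]+np.array([np.cos(a)*x-np.sin(a)*y,np.sin(a)*x+np.cos(a)*y,0]),P)[0] for x,y in((-.037,.057),(-.037,.023),(-.003,.023),(-.003,.057),(-.043,-.063),(-.043,.063))]
cor=[proj('wrist',[.5175,-.134,.083]+np.array([np.cos(a)*x-np.sin(a)*y,np.sin(a)*x+np.cos(a)*y,0]),P)[0] for x,y in((-.043,-.063),(-.043,.063),(.043,.063),(.003,.023),(.037,.057),(.003,.057))]
v=cv2.resize(im[150:350,130:330],None,fx=3,fy=3,interpolation=3)[:,:,::-1].copy()
for r,c in cor: cv2.circle(v,(int((c-130+.5)*3),int((r-150+.5)*3)),3,(0,255,0),1)
g=proj('wrist',e+[-.001,0,-.1],P)[0];cv2.circle(v,(int((g[1]-130+.5)*3),int((g[0]-150+.5)*3)),4,(0,255,255),1)
print(g);cv2.imwrite('pics/c8.png',v)
E
```

```text
30.025 [ 0.52475984 -0.08953099  0.22467859] [ 0.49094957 -0.01690383 -1.37902031] 0.02524217774843096
tube [(array([213.2, 273.4]), 0.77, array([ 0.5246, -0.0898,  0.1247]))]
box_rim [(array([194.7, 222.2]), 0.88, array([ 0.5181, -0.1376,  0.083 ])), (array([181.5, 236.7]), 0.65, array([ 0.5057, -0.1237,  0.083 ]))]
box_floor [(array([185.5, 235.2]), 0.88, array([ 0.5232, -0.1343,  0.008 ]))]
[212.26051124 273.7274987 ]
```

View pics/c8.png

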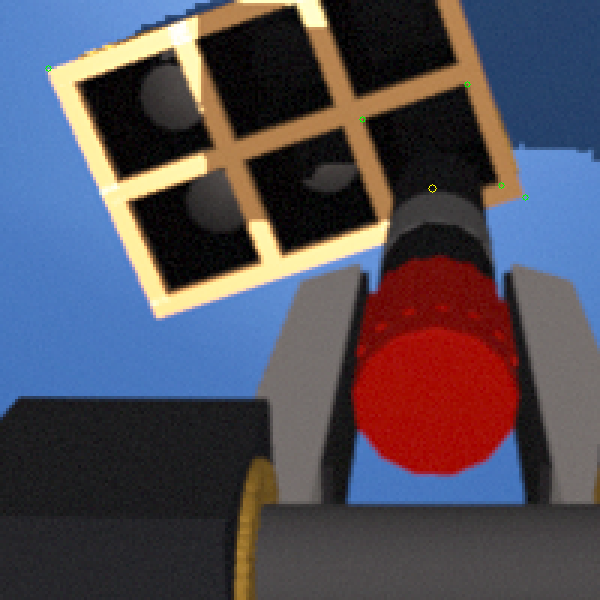

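The projected rim corners match the picture within 1-2 px, and the tube's foot is centred over D. I'll lower it.

send_rows:
  deltas:
    - [[0,-0.001,0.02],0,0.015]
    - [[0,-0.001,0.035],0,0.015]
    - [[0,-0.001,0.045],0,0.015]
    - [[0,-0.001,0.055],0,0.015]
    - [[0,-0.001,0.055],0,0.015]

```text
t: 30.85
eef_pos: [0.523, -0.0901, 0.1694]
tcp_rot: [-2.22, -2.222, 0.001]
wrist_force: [0.1, 0.5, -1.7]
grip_width: 0.0254
```

send_rows:
  deltas:
    - [[0,0,0.012],0,0.015]
    - [[0,0,0.024],0,0.015]
    - [[0,0,0.036],0,0.015]
    - [[0,0,0.046],0,0.015]
    - [[0,0,0.054],0,0.015]
    - [[0,0,0.057],0,0.015]
    - [[0,0,0.057],0,0.015]

```text
t: 31.72
eef_pos: [0.5232, -0.0902, 0.1129]
tcp_rot: [-2.221, -2.222, 0.0]
wrist_force: [0.0, 0.9, -1.8]
grip_width: 0.0252
```

send_rows:
  deltas:
    - [[0,0,0.001],0,0.015]
    - [[0,0,0.002],0,0.015]
    - [[0,0,0.003],0,0.015]
    - [[0,0,0.004],0,0.015]
    - [[0,0,0.005],0,0.015]
    - [[0,0,0.0055],0,0.015]
    - [[0,0,0.0055],0,0.015]

```text
t: 32.6
eef_pos: [0.5237, -0.0902, 0.1087]
tcp_rot: [2.219, 2.221, 0.002]
wrist_force: [-2.3, 1.6, 10.5]
grip_width: 0.0257
```

The tube is on the floor (10 N at the expected height). I'll release it and retreat.

send_rows:
  deltas:
    - [[0,0,-0.001],0,0.015]
    - [[0,0,-0.001],0,0.028]
    - [[0,0,-0.001],0,0.032]
    - [[0,0,-0.001],0,0.045]
    - [[0,0,-0.001],0,0.07]
    - [[0,0,-0.001],0,0.07]
    - [[0,0,-0.001],0,0.07]
    - [[0,0,-0.03],0,0.07]
    - [[0,0,-0.08],0,0.07]
    - [[0,0,-0.13],0,0.07]
    - [[0,-0.06,-0.18],0,0.07]
    - [[0.05,-0.11,-0.19],0,0.07]
    - [[0.05,-0.11,-0.19],0,0.07]
    - [[0.05,-0.11,-0.19],0,0.07]

```text
t: 34.35
eef_pos: [0.4128, -0.0398, 0.2983]
tcp_rot: [2.218, 2.222, 0.002]
wrist_force: [-1.2, 0.4, -0.2]
grip_width: 0.0698
```

```bash
python3 - <<'E'
from h import *
s=get_state();e=s['eef_pos'];print(s['t'],e,s['wrist_force'])
P=camera_params('wrist');im=save('wrist','w9')
for k,z in dict(tube_top=.133,stand_hole=.05,offcut=0).items(): print(k,[(np.round(q['pixel'],1),round(q['conf'],2),np.round(at_z('wrist',q['pixel'],z,P),4)) for q in mark_of('wrist',k)[:2]])
b=save('side','s9')
print('side',[(q['pixel'],np.round(at_z('side',q['pixel'],.133),4)) for q in mark_of('side','tube_top')[:1]])
cv2.imwrite('pics/c9.png',np.hstack([cv2.resize(im[120:400,80:480],(500,350)),cv2.resize(b[170:310,230:350],(300,350))])[:,:,::-1])
E
```

```text
34.35 [ 0.41282887 -0.03983675  0.29828266] [-1.24684959  0.40133983 -0.21612642]
tube_top [(array([296.4, 229.5]), 0.57, array([ 0.525 , -0.0884,  0.133 ]))]
stand_hole [(array([237.9, 382.3]), 0.88, array([0.4868, 0.1012, 0.05  ]))]
offcut [(array([239.8, 301.8]), 0.73, array([5.074e-01, 3.000e-04, 0.000e+00]))]
side [([286.9, 208.9], array([0.6089, 0.3192, 0.133 ]))]
```

View pics/c9.png

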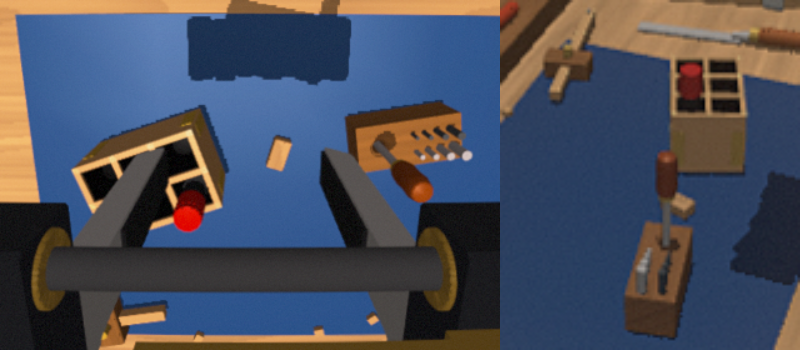

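```bash
python3 -c "
from station import *
print(job_done(),get_state()['t'])"
```

```text
the job is handed in; nothing more can be done
the job is handed in; nothing more can be done
```

The red-capped tube now stands upright on the floor of the empty compartment, and the pin is back in its hole in the stand. I handed the job in at about 35 s of robot time.

- **Finding the compartment:** Five compartments stopped the pin about 40 mm up or a little higher. The sixth, at x = +20, y = +40 mm in the box's frame, let the tip down to the floor, about 33 mm deeper.
- **Pin trouble:** Pressing on the short tubes (up to about 30 N) pushed the pin about 8 mm up in the grip and tilted it about 7°. I straightened it lightly against the empty compartment's wall before putting it back. The camera reading of that slip was low (about 2 mm); the floor contact corrected it.
- **Tube placement:** I lowered the tube until it touched the floor at about 10 N, at the expected height, then released it.
- **Last checks:** The wrist camera put the tube's top within 2 mm of the compartment's centre, and the pictures show the pin standing in its hole. The offcut, drills and gauge showed no visible change; I did not re-measure the other bystanders. The side-camera reading of the tube's top was wrong (it landed on the glue bottle), so I relied on the picture there.

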